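# Snap the drive board onto its barbed spacers

### The arm

A 7-joint arm with a two-finger parallel gripper is mounted at the origin on the work surface. World frame = base frame: x ahead of the robot, y to its left, z up, the work surface at z = 0. Lengths are in m, angles in rad, forces in N, time in s.
With the tool pointing down it reaches from about 0.35 to 0.9 m from the base axis. Payload 8.1 kg.
Tool frame: the origin (TCP) lies on the centre line of the jaws, within the pads' length; the fingertips stand 19 mm ahead of it and the grasp point (between the pads) is the TCP; z points along the fingers, y is the direction in which the jaws open and shut (so a half turn about z gives the same grasp; the last joint's range is limited). The gripper opens to 92 mm and grips with 3 to 60 N. Pads are 19 mm wide; open, the fingers measure 130 mm over their backs; the gripper's body (75 mm by 190 mm) begins 47 mm behind the grasp point.
Start: joints at [1.044, 0.434, 0.025, 1.573, -0.012, 1.134, -0.075], TCP at [0.257, -0.57, 0.246] pointing down, gripper open.
Joint ranges: [-2.62, 2.62], [-0.44, 2.09], [-1.27, 1.32], [0.08, 2.57], [-1.32, 4.46], [0.12, 2], [-2.74, 2.74]. Speed limits (rad/s): [2.22, 2.22, 3.01, 3.01, 3.14, 3.14, 3.14].

### API

Orientations are given as a rotation vector (axis times angle).
In Python, from cell import monitor, imaging, workorder, outline_of gives the robot as it stands.
- The arm moves only by the tool move_arm, never from a script. Its argument "series" is a list of rows, each a list of 6 numbers: the shift along the world's x, y, z in cm, then the turn, a rotation vector about the world's x, y, z in degrees. A call has 1 to 8 rows; each row shifts and turns the commanded pose from where the row before left it; what a row does not reach is not made up. A row lasts 1/10 s, in which the tool goes at most 50 mm and 8.59 degrees, less where a joint would pass 70% of its speed; a pose out of reach is approached as far as the arm can. A call with a gripper value outside its range is refused whole. "grip" is the opening, from 0 (shut) to 1 (fully open), set as the call begins (left out, the last holds). The fingers move at their own pace and stop on an object; "force" is the grip in N (left out, the last holds). Time passes only in rows, so rows that do not move let the fingers close. It gives the time, the measured TCP pose, the force and the opening at its end, in the units of the state.
- monitor.observe(): the state, without advancing time (a new reading comes with each control period).
- imaging.get_image(name): name is "scene" or "top"; returns a dict with "color" (400x640x3 uint8, red, green, blue), "fx", "fy", "cx", "cy" (pixels), "rvec" (rotation vector, rad) and "tvec" (3), from world to camera coordinates, as OpenCV has them. Camera axes: x right, y down, z forward; pixel columns grow to the right and rows downward; lengths in m; the calibration is good to about 2 mm. A picture is of the moment at which its call begins. There is no depth.
- workorder.sign_off(): hands the job in, once; it reports no verdict.
Trained networks look in the newest picture that a camera, given by its name, has taken for a name from the list of things; names that differ only in an ending like _2 or _b are one class to them, and where a whole thing is asked for, a point or a joint stands for the part that bears it (a point fixed in the world has none). Each returns a list of dicts, best first, with "p" (0 to 1); they miss things now and then, are a little off and sometimes report something else, mostly with a low value. They report only what shows in the picture. A call takes as long as a camera call. They do not tell look-alikes from the thing itself.
- outline_of(camera, thing): "mask" (400x640 bool, what is visible of it) and "rect" ([left, top, width, height] in pixels, round what is visible of it).
The state is a dict: "clock": time; "joints": joint angles; "dq": joint speeds; "joint_efforts": joint torques, N m; "position": TCP position; "ee_rot": TCP orientation; "force": force on the tool from outside, world axes, zero at the start; "ft_torque": the same for the moment, N m; "width": opening from 0.0 (shut) to 1.0 (fully open).
Only numpy, scipy, OpenCV 4.12 (cv2) and the standard library are available. Lean on these libraries where they do the work, as an engineer would, in place of code of your own. Each camera call takes 0.05 s, during which the arm holds its last target. There are 200 camera calls.

### The job

Fit the loose green circuit board into the blue drive housing: lay it over the four white barbed spacers with its green terminal strip at the end with the cable glands, then press it down at each corner until every post has clicked through and the board sits right down on all four shoulders. Feel for the clicks and press gently, never forcing the board onto any one spacer with more than 40 N, and leave the other things on the bench where they are.

Things in the scene. Friction and masses are not known exactly. Their poses are not given: they have to be found in the camera images.
- housing: Blue open-topped steel tray of a motor drive, fixed to the table, 260 x 180 x 36 mm outside, walls and floor 4 mm. Origin at the centre of its underside on the table; +x runs along the long side to the end wall with two black cable glands; z up. Four white barbed spacers stand in it: see post1 to post4.
- heatsink (a point): Centre of the grey finned heatsink, 40 (x) x 30 (y) x 40 mm tall, in the middle of the loose green circuit board: the place to grip, across y. The board is 190 (x) x 116 (y) x 4 mm, 240 to 390 g in all; its axes are this point's. Its underside lies 24 mm, its top face 20 mm below this point. A green terminal strip, 13 x 40 x 12 mm, stands in the middle of its +x end. It starts on the foam rest.
- rest: Dark foam rest, fixed, 200 x 135 x 15 mm, origin at the centre of its underside; the board starts on it.
- hole1 (a point): Centre of the 9 mm square hole in the board's +x +y corner, at the level of the board's underside. The four holes, ringed in brass, are 65 mm along x and 40 mm along y from the board's middle. The board is bare, good to press on, within 30 mm along x and 15 mm along y of each hole; the post's point sticks up through the hole.
- post1 (a point): Point on the housing's floor, 4 mm above the table, on the axis of the white spacer that takes hole1 (+x +y corner). The spacers come in several lengths and it is not known which is fitted: all four shoulders (15 mm discs on which the board must come to rest) are at one height, somewhere between 20 and 28 mm above the table.
- post2 (a point): As post1, for hole2 (+x -y corner). Above each shoulder a 3.6 mm pin ends in a point 17 mm up. Two springy barbs beside it, along the housing's x, are 12.4 mm across at their widest, about 6 mm above the shoulder, and taper to 5.6 mm across at 12 mm above it.
- post3 (a point): As post1, for hole3 (-x +y corner). A board laid over the points comes to rest on the slopes of the barbs, its underside 6 to 10 mm above the shoulders.
- post4 (a point): As post1, for hole4 (-x -y corner). Pressing with some 7 to 15 N at a post squeezes its barbs through the hole; they spring out over the board with a click, the force drops, and then the board meets the hard shoulder and the force climbs steeply.
- hole2 (a point): As hole1, in the board's +x -y corner.
- hole3 (a point): As hole1, in the board's -x +y corner.
- hole4 (a point): As hole1, in the board's -x -y corner.
- screwdriver: Bystander: loose screwdriver, 170 mm, between the housing and the foam rest. Origin at the middle of its underside.
- relay: Bystander: loose clear relay, 30 x 24 x 30 mm. Origin at the middle of its underside.
- wrench: Bystander: loose steel wrench, 180 mm. Origin at the middle of its underside.
- grease_can: Bystander: standing grease can, 60 mm across, 85 mm tall. Origin at the middle of its underside.
- roller: Bystander: standing aluminium roller, 52 mm across, 70 mm tall. Origin at the middle of its underside.
- parts_bin: Bystander: blue two-compartment parts bin, 140 x 100 x 60 mm. Origin at the middle of its underside.
- meter: Bystander: yellow test meter lying on its back, 150 x 75 x 35 mm. Origin at the middle of its underside.
- profile: Bystander: offcut of green plastic channel, 40 x 160 x 25 mm. Origin at the middle of its underside.
Not all that is in view belongs to the job. What is meant by the part that bears heatsink is not red, and is the smaller of those in its own colour.

How it is judged:
At the end, for the whole second after the job is handed in: Every one of the board's four holes is over its own spacer (within 4 mm) with the board's underside no more than 1.6 mm above that spacer's shoulder, so that all four barbs have clicked through, the terminal strip at the cable-gland end, and the board is at rest and released (z of spacers_c0 in the frame of hole1 above -0.0036 m and horizontal distance between hole1 and post1 below 0.004 m and z of spacers_c1 in the frame of hole2 above -0.0036 m and horizontal distance between hole2 and post2 below 0.004 m and z of spacers_c2 in the frame of hole3 above -0.0036 m and horizontal distance between hole3 and post3 below 0.004 m and z of spacers_c3 in the frame of hole4 above -0.0036 m and horizontal distance between hole4 and post4 below 0.004 m and linear speed of board below 0.01 m/s and angular speed of board below 0.1 rad/s); the robot touches nothing.
It fails at once if the board is pressed onto one of the spacers' shoulders with more than 40 N (contact force between board and spacers_c0 above 40 N or contact force between board and spacers_c1 above 40 N or contact force between board and spacers_c2 above 40 N or contact force between board and spacers_c3 above 40 N).
It fails at once if another thing on the bench is moved by more than 20 mm (distance of any of screwdriver, relay, wrench, grease_can, roller, parts_bin, meter, profile from where it was at the start of the episode above 0.02 m).
It also fails if it takes over 67 s, if anything falls off the work surface, if the arm or the gripper's body presses on something with over 40 N, if the wrist force passes 120 N, or if a joint passes its speed limit or range.

## Working session

There is one attempt and no reset: what is moved stays moved. The work goes in short steps, Python scripts to look and compute and a tool call to move; the robot and the scene stay as the last step left them, time stands still between calls to the robot, and variables do not carry over. Pictures are saved under pics/ and viewed, about 8 in all and at most 12, crops included, and the job is handed in when it is done.

Besides the shell and the picture viewer there is one more tool, called after "Request:" as a command line: name --pt "numbers of a row" for each row, then --argument value for the rest. move_arm: Moves the arm, as the interface text tells. Its arguments: {"type":"object","properties":{"series":{"type":"array"},"grip":{"type":"number"},"force":{"type":"number"}},"required":["series"]}

```bash
ls; mkdir -p pics; python3 - <<'E'
from cell import monitor, imaging, outline_of
import cv2,numpy as np
print(monitor.observe())
for n in("scene","top"):
    d=imaging.get_image(n); cv2.imwrite(f"pics/{n}0.png",d["color"][:,:,::-1]); print(n,{k:np.round(v,4) for k,v in d.items() if k!="color"})
    for t in("heatsink","housing","rest","post1","hole1"):
        print(t,[(round(r["p"],2),r["rect"]) for r in outline_of(n,t)])
E
```

```text
pics
{'clock': 0.0, 'joints': array([ 1.04443666,  0.4352294 ,  0.02497271,  1.57409933, -0.01160774,
        1.13403263, -0.07506951]), 'dq': array([-0.00080322, -0.0003892 ,  0.00144188,  0.00071345, -0.00142409,
       -0.00097588, -0.00093213]), 'joint_efforts': array([-1.28636479e-03, -6.67845798e+01,  9.84504707e-01, -3.14456534e+01,
       -6.05496881e-02,  4.29500733e-02,  1.50010801e-04]), 'position': array([ 0.25674133, -0.56928758,  0.24494011]), 'ee_rot': array([-3.06983479e+00, -6.60279393e-01,  7.48497173e-04]), 'force': array([-0.38584338, -0.13081068,  0.03427694]), 'ft_torque': array([-0.02757215, -0.01113508, -0.01030312]), 'width': 0.9995645167516827}
scene {'fx': np.float64(427.8692), 'fy': np.float64(427.8692), 'cx': np.float64(320.8121), 'cy': np.float64(195.8295), 'rvec': array([ 1.9826,  1.6407, -0.5901]), 'tvec': array([-0.1077, -0.3524,  1.665 ])}
heatsink [(0.94, [349.7, 113.5, 48.8, 42.3]), (0.93, [136.8, 138.4, 94.4, 62.1]), (0.62, [235.4, 197.4, 46.0, 54.4])]
housing [(0.88, [342.0, 163.1, 65.9, 76.6])]
rest [(0.84, [234.4, 197.6, 49.8, 57.9]), (0.66, [343.2, 165.2, 64.0, 75.6])]
post1 [(0.75, [342.4, 163.3, 66.3, 76.8])]
hole1 [(0.77, [235.9, 199.5, 48.2, 51.7]), (0.74, [344.8, 112.9, 52.0, 41.8]), (0.56, [140.4, 136.8, 88.6, 65.7])]
top {'fx': np.float64(383.2312), 'fy': np.float64(383.2312), 'cx': np.float64(323.1287), 'cy': np.float64(199.3543), 'rvec': array([ 2.1405, -2.1974,  0.126 ]), 'tvec': array([-0.0017,  0.4901,  1.1066])}
heatsink [(0.96, [198.5, 258.7, 68.6, 75.6]), (0.94, [411.0, 225.7, 106.5, 96.8]), (0.75, [349.2, 146.2, 56.1, 68.3])]
housing [(0.64, [217.2, 141.1, 80.4, 99.5])]
rest [(0.95, [349.9, 146.6, 56.6, 70.0])]
post1 [(0.67, [311.0, 174.2, 10.4, 52.8]), (0.55, [221.3, 140.5, 71.5, 99.2])]
hole1 [(0.89, [196.8, 261.4, 70.6, 69.1]), (0.8, [351.7, 146.9, 52.5, 68.5]), (0.67, [407.0, 225.3, 107.0, 99.7])]
```

```bash
python3 - <<'E'
import cv2
a=cv2.imread("pics/top0.png")[110:370,150:550]
cv2.imwrite("pics/top0c.png",cv2.resize(a,None,fx=2,fy=2,interpolation=3))
a=cv2.imread("pics/scene0.png")[80:300,110:430]
cv2.imwrite("pics/scene0c.png",cv2.resize(a,None,fx=2.5,fy=2.5,interpolation=3))
E
```

```text
(no output)
```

View pics/top0c.png

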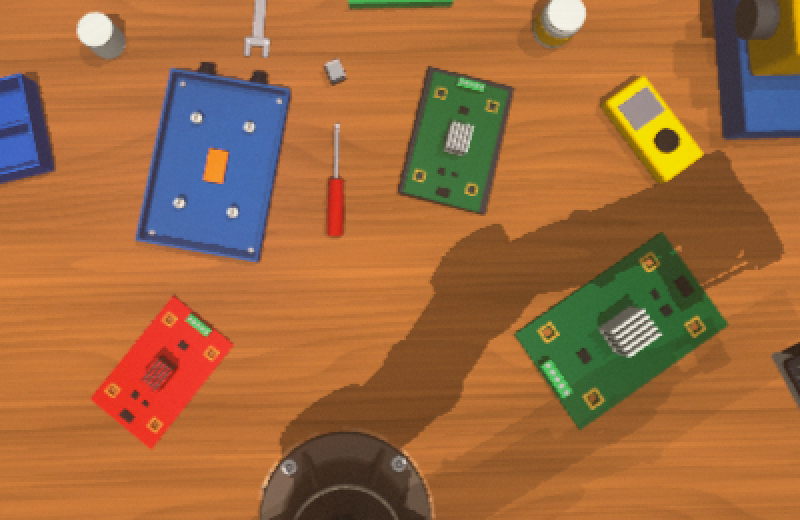

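View pics/scene0c.png

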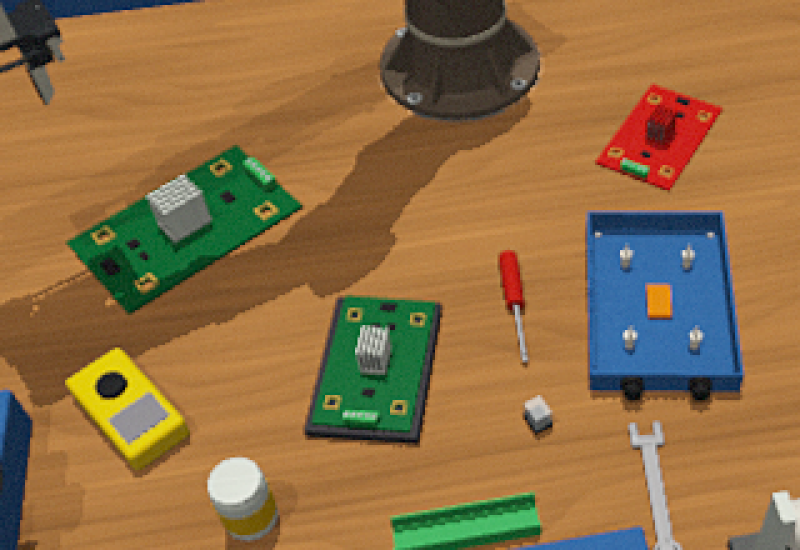

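Candidates for the board, in full top-view pixels:
- Red board at about (231,296): the wrong colour.
- Big green board at about (462,275): lies on the table.
- Small green board at about (379,179): lies on the dark foam rest.

The small green one fits, being the smaller of the green boards and on the rest. Its terminal strip and the housing's glands both point up in the image (+x).

```bash
python3 - <<'E'
from cell import monitor, imaging
import cv2,numpy as np
for n,bb,hb in(("top",(342,140,70,80),(212,138,90,106)),("scene",(225,190,70,70),(338,158,75,85))):
    a=np.mean([imaging.get_image(n)["color"].astype(float) for _ in range(8)],0)
    np.save(f"{n}_avg.npy",a)
    im=a.astype(np.uint8)[:,:,::-1]
    o=[cv2.resize(im[y:y+h,x:x+w],(400,300*0+int(400*h/w)),interpolation=cv2.INTER_CUBIC) for x,y,w,h in(bb,hb)]
    H=max(i.shape[0] for i in o)
    cv2.imwrite(f"pics/{n}_z.png",np.hstack([cv2.copyMakeBorder(i,0,H-i.shape[0],0,0,0) for i in o]))
E
```

```text
(no output)
```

View pics/top_z.png

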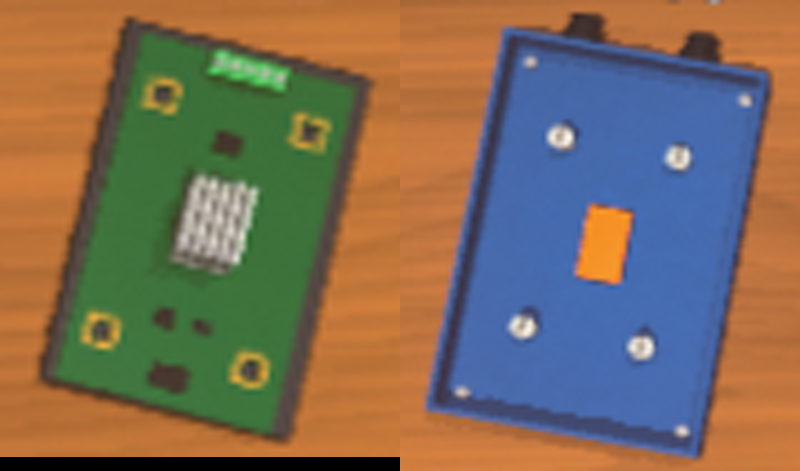

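View pics/scene_z.png

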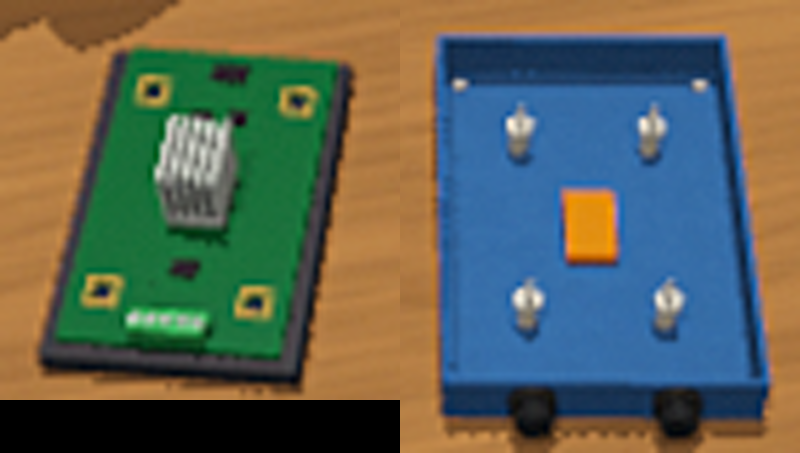

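The crops confirm the small green board on the rest, strip at its top end. Its brass holes are at top pixels of about (370,156), (396,163), (360,198) and (386,205). The housing's post discs are at about (248,169), (274,173), (239,211) and (266,216), with the glands at the top end.

```bash
cat > h.py <<'E'
import numpy as np,cv2
from scipy.optimize import least_squares
from cell import imaging,monitor
def cams():
    return {n:imaging.get_image(n) for n in("top","scene")}
def proj(c,P):
    K=np.array([[c["fx"],0,c["cx"]],[0,c["fy"],c["cy"]],[0,0,1]])
    return cv2.projectPoints(np.array(P,float).reshape(-1,1,3),np.array(c["rvec"]),np.array(c["tvec"]),K,None)[0].reshape(-1,2)
L=np.array([[65,40],[65,-40],[-65,40],[-65,-40]])/1000
def pts(x,y,a,z):
    R=np.array([[np.cos(a),-np.sin(a)],[np.sin(a),np.cos(a)]])
    return np.c_[L@R.T+[x,y],np.full(4,z)]
def cent(img,pred,w,r):
    out=[]
    for u,v in pred:
        ys,xs=np.mgrid[int(round(v))-r:int(round(v))+r+1,int(round(u))-r:int(round(u))+r+1]
        W=w(img[ys,xs]); out.append([(W*xs).sum()/W.sum(),(W*ys).sum()/W.sum()])
    return np.array(out)
brass=lambda p:np.clip(np.minimum(p[...,0],p[...,1]*1.3)-p[...,2]-50,0,None)*(p[...,0]>p[...,1]*0.9)
white=lambda p:np.clip(p.min(-1)-110,0,80)
E
python3 - <<'E'
from h import *
C=cams(); A={n:np.load(n+"_avg.npy") for n in C}
for n in C: print(n,"campos",-cv2.Rodrigues(C[n]["rvec"])[0].T@C[n]["tvec"])
bi={"top":[[370.3,156.3],[396.3,163.2],[359.9,197.7],[385.6,204.8]],"scene":[[277,242.7],[243,241],[277,208],[251.8,205.8]]}
bi["scene"]=[[269.5,242.7],[242.8,240.8],[277,207.8],[251.8,205.8]]
pi={"top":[[248,168.7],[274.5,173.2],[239.4,211.2],[266.2,215.8]],"scene":[[463.8-0,214],[437,214],[460,182],[435.5,182]]}
def fit(m,z,names,label):
    f=lambda q:np.concatenate([(proj(C[n],pts(*q[:3],z))-m[n]).ravel() for n in names])
    s=least_squares(f,[0.6,0,0]);print(label,z,names,np.round(s.x,4),"res",np.round(f(s.x),1).tolist());return s.x
mb={n:cent(A[n],bi[n],brass,4) for n in C}; print(np.round(mb["top"],1).tolist(),np.round(mb["scene"],1).tolist())
for k in(["top"],["scene"],["top","scene"]): fit(mb,.019,k,"board")
mp={"top":cent(A["top"],pi["top"],white,4)};print(np.round(mp["top"],1).tolist())
# scene zoom pixels: shoulder discs and tips
zs=lambda p:np.array(p)/5.333+[338,158]-.4
# seen from +x side: image right = +y, image down = +x
mp["scene"]=zs([(668,299),(528,298),(652,127),(519,127)])
for z in(.02,.024,.028): fit(mp,z,["top"],"posts")
for z in(.02,.024,.028): fit(mp,z,["scene"],"posts shoulder")
mp["scene"]=zs([(671,280),(531,280),(655,104),(519,104)])
for z in(.037,.041,.045): fit(mp,z,["scene"],"posts tip")
E
```

```text
top campos [ 0.36727919 -0.00441203  1.1531967 ]
scene campos [ 1.31212588 -0.11462917  1.08310174]
[[370.0, 156.3], [395.4, 162.8], [359.2, 197.5], [385.3, 204.5]] [[268.8, 242.3], [242.3, 240.3], [276.5, 207.0], [251.2, 205.2]]
board 0.019 ['top'] [ 0.5445 -0.179  -0.2854] res [-0.2, -0.1, 0.2, 0.1, -0.0, 0.1, 0.0, -0.1]
board 0.019 ['scene'] [ 0.5463 -0.1791 -0.2874] res [0.1, 0.1, -0.1, -0.1, -0.1, 0.0, 0.0, -0.1]
board 0.019 ['top', 'scene'] [ 0.5452 -0.1791 -0.2863] res [-0.1, -0.4, 0.2, -0.1, 0.0, -0.2, 0.0, -0.3, 0.1, -0.2, -0.1, -0.4, -0.1, -0.3, -0.0, -0.3]
[[247.7, 168.5], [274.1, 173.1], [239.1, 211.2], [265.8, 215.8]]
posts 0.02 ['top'] [ 0.5178  0.1827 -0.2011] res [0.1, 0.0, -0.1, 0.0, 0.1, -0.1, -0.1, 0.0]
posts 0.024 ['top'] [ 0.5173  0.182  -0.2011] res [0.0, -0.0, -0.1, -0.1, 0.1, -0.0, -0.0, 0.1]
posts 0.028 ['top'] [ 0.5168  0.1813 -0.2011] res [0.0, -0.1, -0.0, -0.1, -0.0, 0.1, -0.0, 0.2]
posts shoulder 0.02 ['scene'] [ 0.5616  0.4147 -0.2895] res [0.6, 1.0, 0.2, -0.8, -0.3, 0.8, -0.5, -1.0]
posts shoulder 0.024 ['scene'] [ 0.5644  0.4127 -0.2898] res [0.7, 1.0, 0.1, -0.8, -0.3, 0.7, -0.6, -1.0]
posts shoulder 0.028 ['scene'] [ 0.5672  0.4107 -0.29  ] res [0.7, 1.1, 0.1, -0.7, -0.3, 0.7, -0.6, -1.1]
posts tip 0.037 ['scene'] [ 0.5593  0.4131 -0.2834] res [0.8, 0.7, 0.1, -1.2, -0.5, 1.1, -0.4, -0.5]
posts tip 0.041 ['scene'] [ 0.5621  0.4111 -0.2837] res [0.8, 0.7, 0.0, -1.2, -0.5, 1.1, -0.4, -0.6]
posts tip 0.045 ['scene'] [ 0.565   0.4091 -0.2839] res [0.9, 0.8, -0.0, -1.1, -0.4, 1.0, -0.5, -0.6]
```

```bash
python3 - <<'E'
from h import *
C=cams()
zs=lambda p:(np.array(p)-[400,0]+.5)/5.333+[338,158]-.5
def fit(m,z,label):
    f=lambda q:(proj(C["scene"],pts(*q[:3],z))-m).ravel()
    s=least_squares(f,[0.6,0,0]);print(label,z,np.round(s.x,4),"res",np.round(f(s.x),1).tolist())
for z in(.02,.024,.028): fit(zs([(668,299),(528,298),(652,127),(519,127)]),z,"sh")
for z in(.037,.041,.045): fit(zs([(671,280),(531,280),(655,104),(519,104)]),z,"tip")
E
```

```text
sh 0.02 [ 0.516   0.1839 -0.2019] res [-0.0, 0.1, 0.0, 0.1, -0.1, -0.0, 0.1, -0.1]
sh 0.024 [ 0.5189  0.1828 -0.202 ] res [0.0, 0.1, -0.0, 0.2, -0.1, -0.1, 0.1, -0.2]
sh 0.028 [ 0.5219  0.1816 -0.2021] res [0.1, 0.2, -0.1, 0.2, -0.1, -0.2, 0.0, -0.3]
tip 0.037 [ 0.514   0.1843 -0.1965] res [0.1, -0.3, -0.1, -0.3, -0.3, 0.3, 0.3, 0.3]
tip 0.041 [ 0.517   0.1832 -0.1966] res [0.1, -0.2, -0.1, -0.2, -0.3, 0.3, 0.3, 0.3]
tip 0.045 [ 0.52    0.1821 -0.1967] res [0.2, -0.1, -0.2, -0.2, -0.2, 0.2, 0.2, 0.2]
```

Request:
move_arm --pt "2.6 3.5 0 0 0 -5" --pt "2.6 3.5 0 0 0 -5" --pt "2.6 3.5 0 0 0 -5" --pt "2.6 3.5 0 0 0 -5" --pt "2.6 3.5 0 0 0 -5" --pt "2.6 3.5 0 0 0 -5" --pt "2.6 3.5 0 0 0 -5" --pt "2.6 3.5 0 0 0 -5.7" --grip 1

```text
clock: 2.4
position: [0.4659, -0.2882, 0.246]
ee_rot: [3.108, -0.454, 0.001]
force: [0.7, -0.3, 0.0]
width: 0.995
```

Request:
move_arm --pt "2.6 3.5 -1 0 0 0" --pt "2.6 3.5 -2 0 0 0" --pt "2.6 3.5 -2 0 0 0" --pt "0 0 -3 0 0 0" --pt "0 0 0 0 0 0" --pt "0 0 0 0 0 0"

```text
clock: 3.0
position: [0.5423, -0.1857, 0.1659]
ee_rot: [3.108, -0.45, -0.002]
force: [1.0, -0.6, 0.6]
width: 0.998
```

Request:
move_arm --pt "0.3 0.7 -3 0 0 0" --pt "0 0 -3 0 0 0" --pt "0 0 -3 0 0 0" --pt "0 0 0 0 0 0" --pt "0 0 0 0 0 0"

```text
clock: 3.5
position: [0.5463, -0.1791, 0.0774]
ee_rot: [3.108, -0.451, 0.002]
force: [-0.8, -0.3, 0.6]
width: 0.998
```

```bash
python3 - <<'E'
from h import *
C=cams()
print(monitor.observe()["position"],monitor.observe()["joints"])
o=[cv2.resize(C[n]["color"][y:y+90,x:x+90,::-1],(400,400),interpolation=3) for n,x,y in(("top",335,135),("scene",215,160))]
cv2.imwrite("pics/g1.png",np.hstack(o))
E
```

```text
[ 0.54728365 -0.17883089  0.07813582] [ 0.23176366  0.54344189 -0.0125051   1.87180104  0.01026152  0.72293614
 -1.64530053]
```

View pics/g1.png

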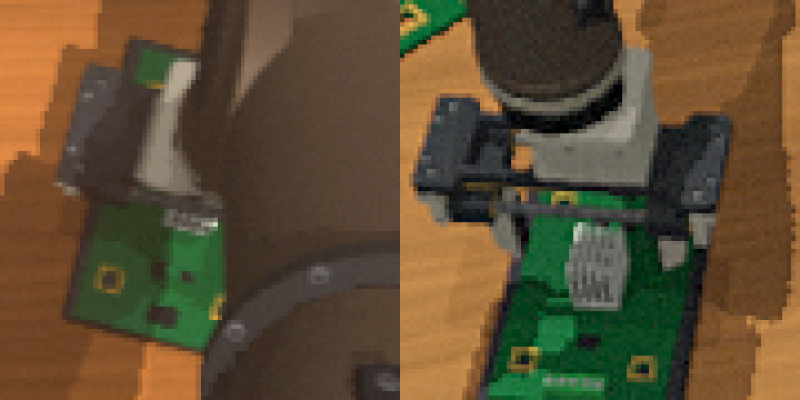

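The open jaws straddle the heatsink in both views: fingertips at about (505,240) and (672,265) in the crop, with the heatsink top at about (598,240). Lowering and gripping.

Request:
move_arm --pt "0 0 -2 0 0 0" --pt "0 0 -1.7 0 0 0" --pt "0 0 0 0 0 0" --pt "0 0 0 0 0 0"

```text
clock: 4.0
position: [0.5466, -0.1781, 0.0402]
ee_rot: [3.109, -0.449, 0.002]
force: [-0.5, 0.1, -0.7]
width: 1.001
```

Request:
move_arm --pt "0 0 0 0 0 0" --pt "0 0 0 0 0 0" --pt "0 0 0 0 0 0" --pt "0 0 0 0 0 0" --pt "0 0 0 0 0 0" --pt "0 0 0 0 0 0" --pt "0 0 0 0 0 0" --pt "0 0 0 0 0 0" --grip 0 --force 35

```text
clock: 4.8
position: [0.5459, -0.1779, 0.0387]
ee_rot: [3.109, -0.449, -0.0]
force: [-0.1, -2.7, -0.9]
width: 0.354
```

Request:
move_arm --pt "0 0 0 0 0 0" --pt "0 0 0 0 0 0"

```text
clock: 5.0
position: [0.5458, -0.1781, 0.0387]
ee_rot: [3.109, -0.449, -0.0]
force: [-1.2, -1.8, -0.4]
width: 0.324
```

Request:
move_arm --pt "0 0 1 0 0 0" --pt "0 0 2.5 0 0 0" --pt "0 0 2.5 0 0 0" --pt "0 0 2.5 0 0 0" --pt "0 0 0 0 0 0" --pt "0 0 0 0 0 0"

```text
clock: 5.6
position: [0.546, -0.1775, 0.124]
ee_rot: [-3.109, 0.448, -0.001]
force: [-0.4, -0.5, -4.5]
width: 0.328
```

Request:
move_arm --pt "-0.3 4 0 0 0 0.6" --pt "-0.3 4.5 0 0 0 0.6" --pt "-0.4 4.5 0 0 0 0.6" --pt "-0.4 4.5 0 0 0 0.6" --pt "-0.4 4.5 0 0 0 0.6" --pt "-0.4 4.5 0 0 0 0.6" --pt "-0.4 4.5 0 0 0 0.6" --pt "-0.2 3 0 0 0 0.7"

```text
clock: 6.4
position: [0.5159, 0.166, 0.1223]
ee_rot: [-3.126, 0.309, 0.005]
force: [-0.0, -1.1, -3.3]
width: 0.325
```

Request:
move_arm --pt "0 2 0 0 0 0" --pt "0 0 -1.5 0 0 0" --pt "0 0 -1 0 0 0" --pt "0 0 0 0 0 0" --pt "0 0 0 0 0 0" --pt "0 0 0 0 0 0"

```text
clock: 7.0
position: [0.5183, 0.1817, 0.0989]
ee_rot: [3.125, -0.317, 0.0]
force: [-0.1, -0.6, -3.9]
width: 0.325
```

```bash
python3 - <<'E'
from h import *
C=cams()
s=monitor.observe();print(s["position"],s["ee_rot"],s["joints"][6])
o=[cv2.resize(C[n]["color"][y:y+110,x:x+110,::-1],(400,400),interpolation=3) for n,x,y in(("top",205,135),("scene",325,130))]
cv2.imwrite("pics/h1.png",np.hstack(o))
E
```

```text
[0.51837688 0.18194259 0.09920332] [-3.12533328e+00  3.16561790e-01 -1.09341116e-03] -2.2614735197353797
```

View pics/h1.png

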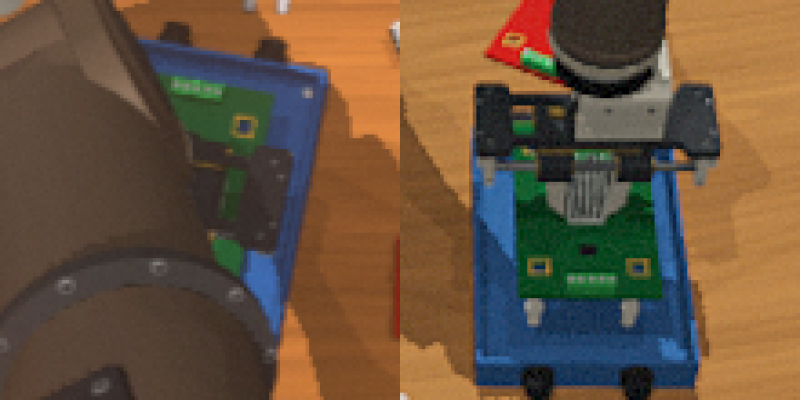

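The board hangs over the housing, strip towards the glands. Its front holes are at scene crop (540,267) and (637,267), and the front posts show below it at (534,310) and (630,310).

```bash
cat > b.py <<'E'
from h import *
C=cams(); A={n:np.mean([imaging.get_image(n)["color"].astype(float) for _ in range(4)],0) for n in C}
s=monitor.observe(); p=s["position"]; z=p[2]-.0197; a=2*np.arctan2(-s["ee_rot"][1],-s["ee_rot"][0]); a=(a+np.pi)%(2*np.pi)-np.pi
print(p,"yaw",a,"F",s["force"])
def fit(obs,lab):
    f=lambda q:np.concatenate([(proj(C[n],pts(q[0],q[1],a if len(q)<3 else q[2],z))[i]-m).ravel() for n,i,m in obs])
    for q0 in([p[0],p[1]],[p[0],p[1],a])[:1+(len(obs)>1 or len(obs[0][1])>1)]:
        r=least_squares(f,q0);print(lab,np.round(r.x,4),np.round(f(r.x),1))
pr={n:proj(C[n],pts(p[0],p[1],a,z)) for n in C}
i=[0,1]; m=cent(A["scene"],pr["scene"][i],brass,3); m=cent(A["scene"],m,brass,3)
t=cent(A["top"],pr["top"][[1]],brass,3); t=cent(A["top"],t,brass,3)
fit([("scene",i,m)],"scene"); fit([("top",[1],t)],"top"); fit([("scene",i,m),("top",[1],t)],"both")
E
python3 b.py
```

```text
[0.51798365 0.18229385 0.09877011] yaw -0.2010810091804185 F [-0.74189567  0.43122217 -3.80674817]
scene [0.5172 0.1871] [-0.3  0.3  0.3 -0.2]
scene [ 0.5169  0.1859 -0.1808] [-0.3  0.   0.3 -0. ]
top [0.5175 0.1821] [-0.  0.]
both [0.5176 0.1853] [-0.9  0.5 -0.3 -0.  -1.1  0. ]
both [ 0.5169  0.184  -0.1795] [-0.9  0.1 -0.3  0.1 -1.1 -0.1]
```

Request:
move_arm --pt "0 0 -1.5 0 0 0" --pt "0 0 -1 0 0 0" --pt "0 0 0 0 0 0" --pt "0 0 0 0 0 0"

```text
clock: 8.0
position: [0.5178, 0.1822, 0.0736]
ee_rot: [3.125, -0.315, -0.001]
force: [-0.6, 0.1, -3.6]
width: 0.324
```

```bash
cat >> b.py <<'E'
print("pred",pr["scene"][i].round(1).tolist(),"meas",m.round(1).tolist(),"top",pr["top"][1].round(1),t.round(1))
def crop(n,x,y,w,h,S,P):
    im=cv2.resize(A[n][y:y+h,x:x+w,::-1].astype(np.uint8),(w*S,h*S),interpolation=3)
    for u,v in P: cv2.drawMarker(im,(int((u-x+.5)*S),int((v-y+.5)*S)),(255,0,255),cv2.MARKER_CROSS,9,1)
    return im
import sys
if len(sys.argv)>1:
    a1=crop("scene",345,180,65,50,8,np.r_[pr["scene"][:2],proj(C["scene"],pts(.5172,.1822,-.201,.0405))[:2]])
    a2=crop("top",250,150,33,50,8,pr["top"][1:2]); cv2.imwrite(sys.argv[1],np.hstack([a1,a2]))
E
python3 b.py pics/h2.png
```

```text
[0.51805007 0.18228991 0.07386616] yaw -0.20108179526422676 F [-0.4604501   0.61908442 -4.37886074]
scene [0.5169 0.1811] [-0.8  0.5  0.8 -0.5]
scene [ 0.5165  0.1787 -0.1634] [-0.8  0.1  0.8 -0.1]
top [0.5178 0.1823] [0. 0.]
both [0.5172 0.1815] [-0.6  0.6  1.  -0.4  0.3  0.2]
both [ 0.5163  0.1796 -0.1694] [-0.7  0.1  1.  -0.2  0.3 -0.1]
pred [[388.7, 207.6], [362.0, 207.5]] meas [[389.1, 206.9], [360.7, 207.8]] top [272.7 170.9] [[272.7 171. ]]
```

View pics/h2.png

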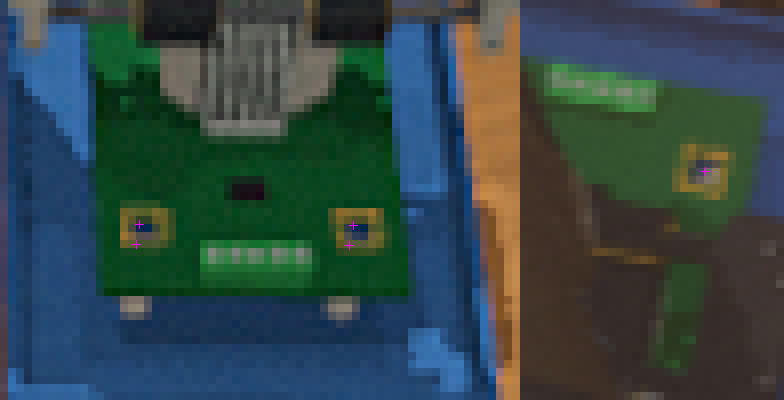

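Rings sit about 0.8 px right of the robot-based prediction in the scene view and agree with it in the top view. That suggests shifting the board by about −1 mm in y and −0.5 mm in x. I'll then descend gently while feeling for the tips.

Request:
move_arm --pt "-0.05 -0.1 0 0 0 0" --pt "0 0 -0.3 0 0 0" --pt "0 0 -0.3 0 0 0" --pt "0 0 -0.3 0 0 0" --pt "0 0 -0.2 0 0 0" --pt "0 0 0 0 0 0"

```text
clock: 9.1
position: [0.5172, 0.1812, 0.0623]
ee_rot: [3.125, -0.315, -0.001]
force: [1.2, -0.4, -3.9]
width: 0.327
```

Request:
move_arm --pt "0 0 -0.15 0 0 0" --pt "0 0 -0.15 0 0 0" --pt "0 0 0 0 0 0"

```text
clock: 9.4
position: [0.5174, 0.1812, 0.0596]
ee_rot: [3.126, -0.315, -0.0]
force: [-1.3, 0.0, -3.9]
width: 0.324
```

The underside is below any possible tip height and there is no contact, so all four points are in their holes. Going on down to the barb slopes.

Request:
move_arm --pt "0 0 -0.15 0 0 0" --pt "0 0 -0.15 0 0 0" --pt "0 0 0 0 0 0"

```text
clock: 9.7
position: [0.5178, 0.1815, 0.0571]
ee_rot: [-3.125, 0.315, -0.001]
force: [-1.1, -0.4, 2.9]
width: 0.324
```

Request:
move_arm --pt "0 0 -0.1 0 0 0" --pt "0 0 -0.1 0 0 0" --pt "0 0 0 0 0 0"

```text
clock: 10.0
position: [0.518, 0.1817, 0.056]
ee_rot: [-3.125, 0.315, -0.002]
force: [-3.9, -0.7, 13.7]
width: 0.326
```

Request:
move_arm --pt "-0.05 0 0.1 0 0 0" --pt "0 0 0 0 0 0" --pt "0 0 0 0 0 0" --pt "0 0 0 0 0 0" --pt "0 0 0 0 0 0" --grip 0.6

```text
clock: 10.5
position: [0.5173, 0.1813, 0.0559]
ee_rot: [-3.126, 0.316, -0.001]
force: [-0.2, -0.3, 4.0]
width: 0.599
```

Request:
move_arm --pt "0 0 0 0 0 0" --pt "0 0 2 0 0 0" --pt "0 0 4 0 0 0" --pt "0 0 3 0 0 0" --pt "0 0 0 0 0 0"

```text
clock: 11.0
position: [0.519, 0.1822, 0.1493]
ee_rot: [-3.123, 0.315, -0.008]
force: [0.1, -0.1, -0.1]
width: 0.598
```

Request:
move_arm --pt "2.7 1.7 0 0 0 0" --pt "2.6 1.6 0 0 0 0" --pt "0 0 -2 0 0 0" --pt "0 0 -2 0 0 0" --pt "0 0 -2 0 0 0" --pt "0 0 0 0 0 0" --pt "0 0 0 0 0 0" --grip 0

```text
clock: 11.7
position: [0.5694, 0.2141, 0.0852]
ee_rot: [3.125, -0.315, -0.003]
force: [-0.3, 0.2, 0.6]
width: 0.043
```

```bash
python3 - <<'E'
from h import *
C=cams(); print(monitor.observe()["position"],monitor.observe()["width"])
pp={n:np.r_[proj(C[n],pts(.5173,.1818,-.201,.0375))] for n in C}
o=[]
for n,x,y,S in(("top",212,145,5),("scene",340,155,5)):
    im=cv2.resize(C[n]["color"][y:y+90,x:x+75,::-1],None,fx=S,fy=S,interpolation=3)
    for u,v in pp[n]: cv2.drawMarker(im,(int((u-x+.5)*S),int((v-y+.5)*S)),(255,0,255),0,7,1)
    o.append(im)
cv2.imwrite("pics/i1.png",np.hstack(o))
E
```

```text
[0.57044895 0.21447655 0.08652823] 0.004752424523199966
```

View pics/i1.png

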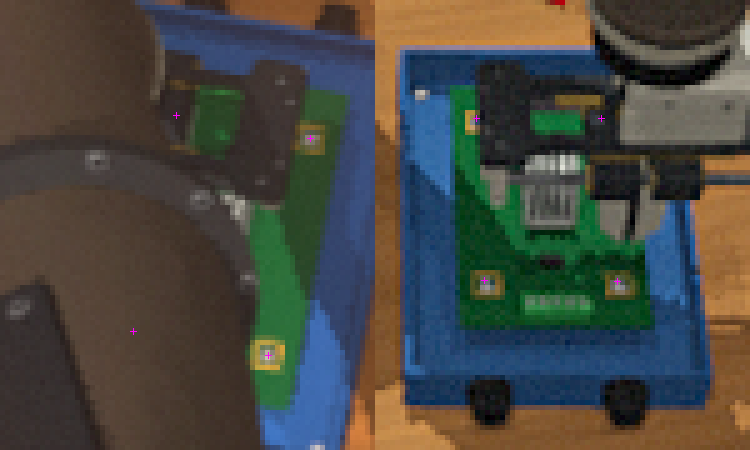

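The board lies over the posts. White points show in holes 1, 2 and 4, and the overlay agrees in both views. Now corner 1: approach, then feel downwards.

Request:
move_arm --pt "0.1 0.1 -1.2 0 0 0" --pt "0 0 -1 0 0 0" --pt "0 0 -0.4 0 0 0" --pt "0 0 0 0 0 0"

```text
clock: 12.2
position: [0.5704, 0.215, 0.0587]
ee_rot: [3.125, -0.315, -0.002]
force: [0.0, -0.0, -0.1]
width: 0.006
```

Request:
move_arm --pt "0 0 -0.1 0 0 0" --pt "0 0 -0.1 0 0 0" --pt "0 0 -0.1 0 0 0" --pt "0 0 0 0 0 0"

```text
clock: 12.6
position: [0.571, 0.2153, 0.0568]
ee_rot: [-3.126, 0.315, -0.0]
force: [-0.3, -0.1, 0.5]
width: 0.004
```

Request:
move_arm --pt "0 0 -0.1 0 0 0" --pt "0 0 0 0 0 0"

```text
clock: 12.8
position: [0.5712, 0.2154, 0.0559]
ee_rot: [-3.126, 0.315, -0.001]
force: [-0.2, 0.0, 1.6]
width: 0.004
```

Request:
move_arm --pt "0 0 -0.1 0 0 0" --pt "0 0 0 0 0 0"

```text
clock: 13.0
position: [0.5711, 0.2153, 0.0548]
ee_rot: [-3.126, 0.315, -0.0]
force: [-0.0, 0.0, -0.4]
width: 0.007
```

Request:
move_arm --pt "0 0 -0.05 0 0 0" --pt "0 0 0 0 0 0"

```text
clock: 13.2
position: [0.5709, 0.2152, 0.054]
ee_rot: [3.126, -0.315, -0.0]
force: [-0.3, 0.3, -0.4]
width: 0.006
```

Request:
move_arm --pt "0 0 -0.1 0 0 0" --pt "0 0 0 0 0 0"

```text
clock: 13.4
position: [0.571, 0.2153, 0.0532]
ee_rot: [3.126, -0.315, -0.0]
force: [-1.2, -0.5, 1.1]
width: 0.005
```

Request:
move_arm --pt "0 0 -0.1 0 0 0" --pt "0 0 0 0 0 0"

```text
clock: 13.6
position: [0.5709, 0.2152, 0.0521]
ee_rot: [3.126, -0.315, -0.0]
force: [0.1, 0.6, -0.4]
width: 0.0
```

Request:
move_arm --pt "0 0 -0.05 0 0 0" --pt "0 0 0 0 0 0"

```text
clock: 13.8
position: [0.5709, 0.2152, 0.0516]
ee_rot: [3.126, -0.315, -0.0]
force: [1.3, -0.2, 0.1]
width: 0.002
```

Request:
move_arm --pt "0 0 -0.1 0 0 0" --pt "0 0 0 0 0 0"

```text
clock: 14.0
position: [0.571, 0.2153, 0.0508]
ee_rot: [3.126, -0.315, 0.0]
force: [-0.4, 0.5, 3.3]
width: 0.005
```

Request:
move_arm --pt "0 0 -0.1 0 0 0" --pt "0 0 0 0 0 0"

```text
clock: 14.2
position: [0.5711, 0.2153, 0.0504]
ee_rot: [-3.126, 0.316, -0.001]
force: [-2.8, -1.3, 9.0]
width: 0.003
```

```bash
python3 - <<'E'
from h import *
C=cams(); print(monitor.observe()["position"],monitor.observe()["force"])
o=[]
for n,x,y,S in(("top",212,145,5),("scene",340,155,5)):
    o.append(cv2.resize(C[n]["color"][y:y+90,x:x+75,::-1],None,fx=S,fy=S,interpolation=3))
cv2.imwrite("pics/i2.png",np.hstack(o))
E
```

```text
[0.57110345 0.21528876 0.05045231] [-2.27535151 -0.36698487  8.83722876]
```

View pics/i2.png

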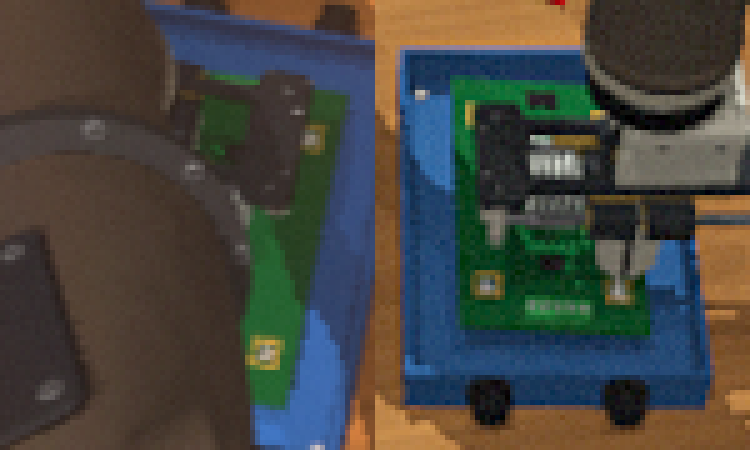

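Fingertips press just inboard of post 1, whose point shows through the hole at crop (620,290); 9 N so far. Continuing.

Request:
move_arm --pt "0 0 -0.05 0 0 0" --pt "0 0 0 0 0 0"

```text
clock: 14.5
position: [0.5711, 0.2153, 0.0503]
ee_rot: [-3.126, 0.315, -0.001]
force: [-4.0, -1.3, 12.2]
width: 0.005
```

Request:
move_arm --pt "0 0 -0.05 0 0 0" --pt "0 0 0 0 0 0"

```text
clock: 14.7
position: [0.5712, 0.2154, 0.0501]
ee_rot: [-3.125, 0.315, -0.001]
force: [-4.9, -3.0, 15.2]
width: 0.001
```

Request:
move_arm --pt "0 0 -0.05 0 0 0" --pt "0 0 0 0 0 0"

```text
clock: 14.9
position: [0.5712, 0.2155, 0.0492]
ee_rot: [-3.125, 0.315, -0.001]
force: [-3.0, -1.1, 10.2]
width: 0.002
```

Request:
move_arm --pt "0 0 -0.05 0 0 0" --pt "0 0 0 0 0 0"

```text
clock: 15.1
position: [0.5712, 0.2155, 0.049]
ee_rot: [-3.125, 0.315, -0.001]
force: [-4.5, -1.4, 15.0]
width: 0.002
```

Request:
move_arm --pt "0 0 -0.05 0 0 0" --pt "0 0 0 0 0 0"

```text
clock: 15.3
position: [0.5712, 0.2155, 0.0489]
ee_rot: [-3.125, 0.315, -0.001]
force: [-5.3, -2.4, 19.4]
width: 0.003
```

Request:
move_arm --pt "0 0 -0.05 0 0 0" --pt "0 0 0 0 0 0"

```text
clock: 15.5
position: [0.5712, 0.2155, 0.0488]
ee_rot: [-3.125, 0.315, -0.002]
force: [-6.9, -2.5, 23.3]
width: 0.004
```

Corner 1: force rose to 15 N, dropped to 10 N with a 0.9 mm slip (the click), then climbed steeply to 23 N with no travel, so it is on the shoulder. On to corner 2.

Request:
move_arm --pt "0 0 1 0 0 0" --pt "0 0 1 0 0 0" --pt "-0.9 -4.3 0 0 0 0" --pt "-0.8 -4.3 0 0 0 0" --pt "0 0 -0.8 0 0 0" --pt "0 0 0 0 0 0" --pt "0 0 0 0 0 0"

```text
clock: 16.2
position: [0.5542, 0.1304, 0.059]
ee_rot: [-3.125, 0.314, -0.0]
force: [0.4, 0.4, 0.3]
width: 0.004
```

Request:
move_arm --pt "0 0 -0.1 0 0 0" --pt "0 0 -0.1 0 0 0" --pt "0 0 0 0 0 0"

```text
clock: 16.5
position: [0.5543, 0.1306, 0.057]
ee_rot: [-3.125, 0.313, -0.001]
force: [0.6, 1.7, 2.3]
width: 0.006
```

Request:
move_arm --pt "0 0 -0.1 0 0 0" --pt "0 0 0 0 0 0"

```text
clock: 16.7
position: [0.5544, 0.1303, 0.0561]
ee_rot: [-3.125, 0.314, -0.001]
force: [-0.4, 4.6, 3.5]
width: 0.005
```

Request:
move_arm --pt "0 0 -0.1 0 0 0" --pt "0 0 0 0 0 0"

```text
clock: 16.9
position: [0.5542, 0.1296, 0.0548]
ee_rot: [-3.125, 0.315, -0.001]
force: [0.0, 2.6, 3.2]
width: 0.006
```

Request:
move_arm --pt "0 0 -0.1 0 0 0" --pt "0 0 0 0 0 0"

```text
clock: 17.1
position: [0.5537, 0.1287, 0.0535]
ee_rot: [3.125, -0.316, -0.001]
force: [0.8, 0.1, -0.2]
width: 0.007
```

Request:
move_arm --pt "0 0 -0.1 0 0 0" --pt "0 0 0 0 0 0"

```text
clock: 17.3
position: [0.5535, 0.1286, 0.0523]
ee_rot: [3.125, -0.316, -0.002]
force: [-0.7, 0.1, 0.2]
width: -0.003
```

Request:
move_arm --pt "0 0 -0.1 0 0 0" --pt "0 0 0 0 0 0"

```text
clock: 17.5
position: [0.5538, 0.129, 0.0514]
ee_rot: [3.125, -0.316, -0.001]
force: [-0.0, 0.5, -0.8]
width: 0.004
```

Request:
move_arm --pt "0 0 -0.1 0 0 0" --pt "0 0 0 0 0 0"

```text
clock: 17.7
position: [0.5539, 0.1292, 0.0506]
ee_rot: [3.126, -0.315, -0.0]
force: [0.8, 0.0, 0.4]
width: 0.003
```

Request:
move_arm --pt "0 0 -0.1 0 0 0" --pt "0 0 0 0 0 0"

```text
clock: 17.9
position: [0.5539, 0.1292, 0.0496]
ee_rot: [3.126, -0.315, -0.0]
force: [-1.0, -0.3, -0.8]
width: 0.005
```

Request:
move_arm --pt "0 0 -0.05 0 0 0" --pt "0 0 0 0 0 0"

```text
clock: 18.1
position: [0.554, 0.1293, 0.0492]
ee_rot: [3.126, -0.315, -0.0]
force: [-0.4, -0.0, -0.2]
width: 0.001
```

```bash
python3 - <<'E'
from h import *
A={n:np.mean([imaging.get_image(n)["color"].astype(float) for _ in range(4)],0).astype(np.uint8) for n in("top","scene")}
o=[]
for n,x,y,S in(("top",225,145,6),("scene",342,160,6)):
    o.append(cv2.resize(A[n][y:y+85,x:x+65,::-1],None,fx=S,fy=S,interpolation=3))
cv2.imwrite("pics/i3.png",np.hstack(o))
E
```

```text
(no output)
```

View pics/i3.png

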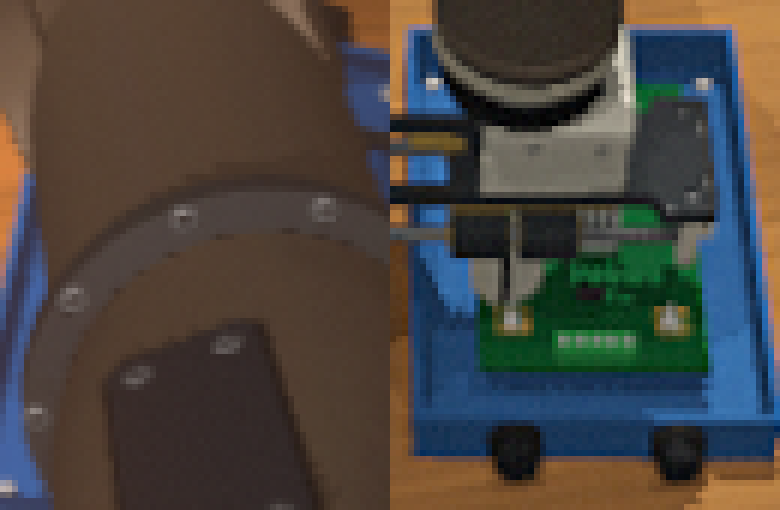

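The fingertips are over the board just inboard of hole 2 (crop (505,295)), and both front posts show in their holes. Continuing down.

Request:
move_arm --pt "0 0 -0.1 0 0 0" --pt "0 0 0 0 0 0"

```text
clock: 18.7
position: [0.5541, 0.1293, 0.049]
ee_rot: [-3.126, 0.315, -0.0]
force: [-3.1, -0.7, 9.4]
width: 0.008
```

Request:
move_arm --pt "0 0 -0.05 0 0 0" --pt "0 0 0 0 0 0"

```text
clock: 18.9
position: [0.5541, 0.1293, 0.049]
ee_rot: [-3.126, 0.316, -0.001]
force: [-4.6, -1.7, 15.2]
width: 0.007
```

Request:
move_arm --pt "0 0 -0.05 0 0 0" --pt "0 0 0 0 0 0"

```text
clock: 19.1
position: [0.5541, 0.1293, 0.0489]
ee_rot: [-3.126, 0.316, -0.001]
force: [-5.7, -1.5, 21.0]
width: 0.004
```

Corner 2 went hard at the same height (0.049) as corner 1. Corner 4 next.

Request:
move_arm --pt "0 0 1 0 0 0" --pt "0 0 1 0 0 0" --pt "-4.6 0.9 0 0 0 0" --pt "-4.6 1.0 0 0 0 0" --pt "0 0 -0.8 0 0 0" --pt "0 0 0 0 0 0" --pt "0 0 0 0 0 0"

```text
clock: 19.8
position: [0.4629, 0.1484, 0.0597]
ee_rot: [-3.125, 0.315, -0.002]
force: [0.5, -0.2, -0.1]
width: 0.006
```

Request:
move_arm --pt "0 0 -0.1 0 0 0" --pt "0 0 -0.1 0 0 0" --pt "0 0 0 0 0 0"

```text
clock: 20.1
position: [0.4625, 0.1481, 0.0571]
ee_rot: [3.126, -0.316, 0.0]
force: [-0.4, -0.3, -0.4]
width: 0.001
```

Request:
move_arm --pt "0 0 -0.1 0 0 0" --pt "0 0 0 0 0 0"

```text
clock: 20.3
position: [0.4621, 0.1482, 0.0561]
ee_rot: [3.126, -0.316, -0.0]
force: [-0.6, 0.7, -0.5]
width: 0.004
```

Request:
move_arm --pt "0 0 -0.1 0 0 0" --pt "0 0 0 0 0 0"

```text
clock: 20.5
position: [0.4619, 0.1482, 0.0551]
ee_rot: [3.126, -0.315, -0.0]
force: [0.9, 0.0, -0.5]
width: 0.003
```

Request:
move_arm --pt "0 0 -0.1 0 0 0" --pt "0 0 -0.1 0 0 0" --pt "0 0 0 0 0 0"

```text
clock: 20.8
position: [0.4619, 0.1482, 0.0531]
ee_rot: [3.126, -0.315, -0.0]
force: [0.0, -0.0, -0.3]
width: 0.002
```

Request:
move_arm --pt "0 0 -0.1 0 0 0" --pt "0 0 0 0 0 0"

```text
clock: 21.0
position: [0.4619, 0.1483, 0.0521]
ee_rot: [3.126, -0.315, -0.0]
force: [0.2, 0.3, -0.2]
width: 0.003
```

Request:
move_arm --pt "0 0 -0.1 0 0 0" --pt "0 0 0 0 0 0"

```text
clock: 21.2
position: [0.462, 0.1482, 0.0512]
ee_rot: [3.126, -0.315, -0.0]
force: [0.2, -0.2, 0.3]
width: 0.001
```

Request:
move_arm --pt "0 0 -0.1 0 0 0" --pt "0 0 0 0 0 0"

```text
clock: 21.4
position: [0.462, 0.1482, 0.0502]
ee_rot: [3.126, -0.315, -0.0]
force: [1.2, 0.1, 0.3]
width: 0.003
```

Request:
move_arm --pt "0 0 -0.05 0 0 0" --pt "0 0 0 0 0 0"

```text
clock: 21.6
position: [0.462, 0.1483, 0.0497]
ee_rot: [3.126, -0.315, -0.0]
force: [0.3, -0.3, -0.0]
width: 0.0
```

Request:
move_arm --pt "0 0 -0.05 0 0 0" --pt "0 0 0 0 0 0"

```text
clock: 21.8
position: [0.462, 0.1483, 0.0492]
ee_rot: [3.126, -0.315, 0.0]
force: [0.5, -0.5, -0.3]
width: 0.007
```

Request:
move_arm --pt "0 0 -0.05 0 0 0" --pt "0 0 0 0 0 0"

```text
clock: 22.0
position: [0.462, 0.1483, 0.0491]
ee_rot: [-3.126, 0.315, -0.0]
force: [-0.3, -0.1, 5.6]
width: 0.002
```

Request:
move_arm --pt "0 0 -0.1 0 0 0" --pt "0 0 0 0 0 0"

```text
clock: 22.2
position: [0.4621, 0.1483, 0.0489]
ee_rot: [-3.126, 0.316, -0.001]
force: [-4.3, -1.6, 19.2]
width: 0.006
```

Request:
move_arm --pt "0 0 -0.07 0 0 0" --pt "0 0 0 0 0 0"

```text
clock: 22.4
position: [0.4621, 0.1483, 0.0487]
ee_rot: [-3.126, 0.316, -0.001]
force: [-5.8, -2.0, 29.7]
width: 0.003
```

Corner 4 is hard at the same height at nearly 30 N, twice the largest click force, so it is down. Corner 3 next.

Request:
move_arm --pt "0 0 1 0 0 0" --pt "0 0 1 0 0 0" --pt "0.9 4.3 0 0 0 0" --pt "0.9 4.3 0 0 0 0" --pt "0 0 -0.8 0 0 0" --pt "0 0 0 0 0 0" --pt "0 0 0 0 0 0"

```text
clock: 23.1
position: [0.4796, 0.2331, 0.0589]
ee_rot: [3.124, -0.316, -0.001]
force: [-0.2, -0.0, 0.5]
width: 0.006
```

Request:
move_arm --pt "0 0 -0.1 0 0 0" --pt "0 0 -0.1 0 0 0" --pt "0 0 0 0 0 0"

```text
clock: 23.4
position: [0.4801, 0.2336, 0.0571]
ee_rot: [3.125, -0.317, 0.0]
force: [0.3, -0.5, 0.1]
width: 0.002
```

Request:
move_arm --pt "0 0 -0.1 0 0 0" --pt "0 0 0 0 0 0"

```text
clock: 23.6
position: [0.48, 0.2341, 0.056]
ee_rot: [3.126, -0.316, -0.0]
force: [0.2, 0.0, -0.5]
width: 0.008
```

Request:
move_arm --pt "0 0 -0.1 0 0 0" --pt "0 0 0 0 0 0"

```text
clock: 23.8
position: [0.48, 0.2342, 0.0549]
ee_rot: [3.126, -0.315, -0.0]
force: [0.1, 0.7, -0.1]
width: 0.006
```

Request:
move_arm --pt "0 0 -0.1 0 0 0" --pt "0 0 0 0 0 0"

```text
clock: 24.0
position: [0.4799, 0.2342, 0.0539]
ee_rot: [3.126, -0.315, -0.0]
force: [-0.4, 0.6, 0.4]
width: 0.003
```

Request:
move_arm --pt "0 0 -0.1 0 0 0" --pt "0 0 0 0 0 0"

```text
clock: 24.2
position: [0.4799, 0.2343, 0.0529]
ee_rot: [3.126, -0.315, -0.0]
force: [-0.2, 0.3, -0.2]
width: 0.003
```

Request:
move_arm --pt "0 0 -0.1 0 0 0" --pt "0 0 0 0 0 0"

```text
clock: 24.4
position: [0.4799, 0.2342, 0.0519]
ee_rot: [3.126, -0.315, -0.0]
force: [-0.1, 0.5, 0.9]
width: 0.003
```

Request:
move_arm --pt "0 0 -0.1 0 0 0" --pt "0 0 0 0 0 0"

```text
clock: 24.6
position: [0.4799, 0.2343, 0.0509]
ee_rot: [3.126, -0.315, -0.0]
force: [-0.6, -0.8, -0.0]
width: 0.007
```

Request:
move_arm --pt "0 0 -0.05 0 0 0" --pt "0 0 0 0 0 0"

```text
clock: 24.8
position: [0.48, 0.2343, 0.0505]
ee_rot: [3.126, -0.315, -0.0]
force: [0.7, 0.3, -0.4]
width: 0.005
```

Request:
move_arm --pt "0 0 -0.05 0 0 0" --pt "0 0 0 0 0 0"

```text
clock: 25.0
position: [0.48, 0.2343, 0.05]
ee_rot: [3.126, -0.315, -0.0]
force: [-0.2, -0.5, -0.9]
width: 0.005
```

Request:
move_arm --pt "0 0 -0.05 0 0 0" --pt "0 0 0 0 0 0"

```text
clock: 25.2
position: [0.48, 0.2343, 0.0495]
ee_rot: [3.126, -0.315, -0.0]
force: [0.2, 0.0, -0.1]
width: 0.004
```

Request:
move_arm --pt "0 0 -0.05 0 0 0" --pt "0 0 0 0 0 0"

```text
clock: 25.4
position: [0.48, 0.2343, 0.0491]
ee_rot: [-3.126, 0.315, -0.0]
force: [-0.8, 0.4, 1.4]
width: 0.005
```

Request:
move_arm --pt "0 0 -0.05 0 0 0" --pt "0 0 0 0 0 0"

```text
clock: 25.6
position: [0.48, 0.2343, 0.049]
ee_rot: [-3.126, 0.315, -0.0]
force: [-2.5, -1.7, 7.7]
width: 0.003
```

Request:
move_arm --pt "0 0 -0.05 0 0 0" --pt "0 0 0 0 0 0"

```text
clock: 25.8
position: [0.4801, 0.2343, 0.0489]
ee_rot: [-3.126, 0.316, -0.001]
force: [-4.0, -1.2, 13.9]
width: 0.003
```

Request:
move_arm --pt "0 0 -0.1 0 0 0" --pt "0 0 0 0 0 0"

```text
clock: 26.0
position: [0.4801, 0.2343, 0.0488]
ee_rot: [-3.125, 0.315, -0.001]
force: [-6.6, -3.6, 25.7]
width: 0.004
```

Request:
move_arm --pt "0 0 1 0 0 0" --pt "0 0 1 0 0 0" --pt "4.6 -0.9 0 0 0 0" --pt "4.6 -0.9 0 0 0 0" --pt "0 0 -0.8 0 0 0" --pt "0 0 -0.7 0 0 0" --pt "0 0 0 0 0 0" --pt "0 0 0 0 0 0"

```text
clock: 26.8
position: [0.5706, 0.2168, 0.0518]
ee_rot: [3.126, -0.313, -0.003]
force: [0.5, 0.7, 0.4]
width: 0.004
```

Request:
move_arm --pt "0 0 -0.1 0 0 0" --pt "0 0 0 0 0 0"

```text
clock: 27.0
position: [0.5716, 0.2167, 0.0513]
ee_rot: [-3.126, 0.314, 0.0]
force: [0.2, 0.1, -0.9]
width: 0.008
```

Request:
move_arm --pt "0 0 -0.05 0 0 0" --pt "0 0 0 0 0 0"

```text
clock: 27.2
position: [0.5719, 0.2164, 0.0507]
ee_rot: [-3.126, 0.315, -0.0]
force: [-0.2, -0.2, 0.6]
width: 0.003
```

Request:
move_arm --pt "0 0 -0.1 0 0 0" --pt "0 0 0 0 0 0"

```text
clock: 27.4
position: [0.5719, 0.2162, 0.0494]
ee_rot: [3.126, -0.315, -0.0]
force: [-0.6, 0.9, -0.3]
width: 0.005
```

Request:
move_arm --pt "0 0 -0.05 0 0 0" --pt "0 0 0 0 0 0"

```text
clock: 27.6
position: [0.572, 0.2163, 0.0492]
ee_rot: [3.126, -0.315, 0.0]
force: [-0.4, -0.4, 1.6]
width: 0.009
```

Request:
move_arm --pt "0 0 -0.05 0 0 0" --pt "0 0 0 0 0 0"

```text
clock: 27.8
position: [0.572, 0.2163, 0.0491]
ee_rot: [-3.126, 0.316, -0.0]
force: [-2.1, -1.2, 8.0]
width: 0.007
```

Request:
move_arm --pt "0 0 -0.05 0 0 0" --pt "0 0 0 0 0 0"

```text
clock: 28.0
position: [0.572, 0.2163, 0.049]
ee_rot: [-3.126, 0.316, -0.001]
force: [-3.1, -1.7, 12.2]
width: 0.003
```

All four corners now meet the fingertip at the same height (TCP 0.0491) and are hard there. Retreating for a clear look.

Request:
move_arm --pt "0 0 3 0 0 0" --pt "0 0 4 0 0 0" --pt "0 0 4 0 0 0" --pt "0 -4.5 1 0 0 0" --pt "0 -4.5 1 0 0 0" --pt "0 -4.5 0 0 0 0" --pt "0 -4.5 0 0 0 0" --pt "0 -4.5 0 0 0 0"

```text
clock: 28.8
position: [0.5718, -0.0105, 0.1782]
ee_rot: [-3.126, 0.315, -0.001]
force: [0.5, 0.2, 0.1]
width: 0.008
```

Request:
move_arm --pt "0 -4.5 0 0 0 0" --pt "0 -4.5 0 0 0 0" --pt "0 -4.5 0 0 0 0" --pt "0 -4.5 0 0 0 0" --pt "0 -4.5 0 0 0 0" --pt "0 -4.5 0 0 0 0" --pt "0 0 0 0 0 0" --pt "0 0 0 0 0 0"

```text
clock: 29.6
position: [0.5714, -0.2802, 0.1776]
ee_rot: [3.125, -0.32, -0.001]
force: [0.0, 1.3, -1.2]
width: 0.007
```

```bash
python3 - <<'E'
from h import *
C=cams(); A={n:np.mean([imaging.get_image(n)["color"].astype(float) for _ in range(6)],0) for n in C}
o=[]
for n,x,y,S in(("top",215,140,5),("scene",338,155,5)):
    im=cv2.resize(A[n][y:y+100,x:x+78,::-1].astype(np.uint8),None,fx=S,fy=S,interpolation=3); o.append(im)
cv2.imwrite("pics/j1.png",np.hstack(o))
yel=lambda p:np.clip(p[...,1]-p[...,2]-45,0,None)*(p[...,0]>p[...,1])*(p[...,0]>110)
m={}
for n in C:
    q=proj(C[n],pts(.5173,.1818,-.201,.030)); m[n]=cent(A[n],cent(A[n],q,yel,4),yel,4)
for z in(.026,.030,.037):
  for names in(["top"],["scene"],["top","scene"]):
    f=lambda q:np.concatenate([(proj(C[n],pts(*q,z))-m[n]).ravel() for n in names])
    r=least_squares(f,[.517,.182,-.2]); print(z,names,np.round(r.x,4),np.round(np.abs(f(r.x)).max(),2))
print(monitor.observe()["clock"],monitor.observe()["position"])
E
```

```text
0.026 ['top'] [ 0.5187  0.1827 -0.2063] 0.27
0.026 ['scene'] [ 0.5167  0.184  -0.1867] 0.49
0.026 ['top', 'scene'] [ 0.518   0.1832 -0.1975] 0.63
0.03 ['top'] [ 0.5182  0.182  -0.2062] 0.21
0.03 ['scene'] [ 0.5197  0.1829 -0.1869] 0.45
0.03 ['top', 'scene'] [ 0.5188  0.1825 -0.1974] 0.72
0.037 ['top'] [ 0.5172  0.1809 -0.2062] 0.24
0.037 ['scene'] [ 0.5249  0.1809 -0.1871] 0.42
0.037 ['top', 'scene'] [ 0.5201  0.1812 -0.1974] 1.38
30.3 [ 0.57201433 -0.27869418  0.17806997]
```

View pics/j1.png

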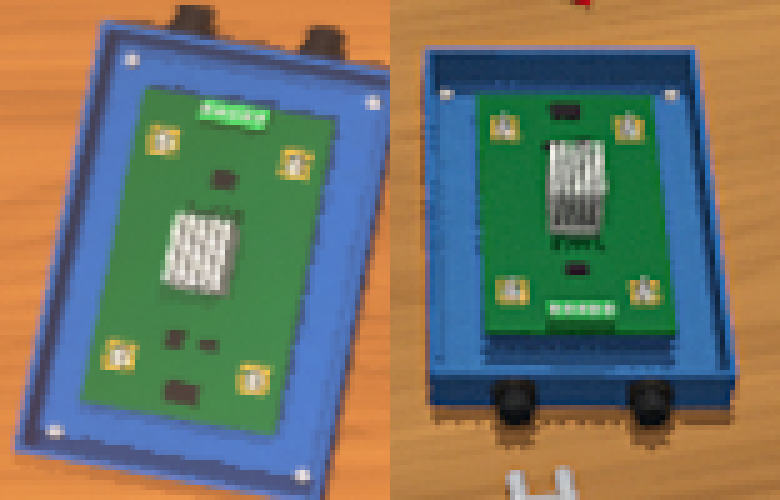

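All four posts show through their holes with the barbs standing over the board, strip at the gland end. The fitted height of about 0.030 for the board's top agrees with the touch. Handing in.

```bash
python3 -c "
from cell import workorder;print(workorder.sign_off())"
```

```text
the job is handed in; nothing more can be done
None
```

I fitted the small green board from the foam rest over the four spacers, with its terminal strip at the cable-gland end. I pressed it at each corner, backed the arm well clear, and handed the job in at about 30 s; no verdict was reported.

**Corner presses**

| Corner | What I felt | Highest force at the wrist |
|---|---|---|
| 1 | Click: 15 N fell to 10 N with a 0.9 mm slip, then hard | 23 N |
| 2 | Force fell from about 3.5 N to 0, then hard | 21 N |
| 3 | No separate click, hard on contact | 26 N |
| 4 | No separate click, hard on contact | 30 N |

- **Seating:** All four corners go hard at the same height, and none gave way above the 15 N maximum click force. From that I take corners 3 and 4 to be down on their shoulders, although I never felt their clicks. The touch height puts the shoulders at about 26 mm.
- **Final picture:** The last images show all four post points through their holes and the board looking level.
- **Disagreements:** From the pictures beforehand I estimated the shoulders at 24 mm rather than 26 mm. The two cameras differ by 1–2 mm and about 1° on the board's final pose, within calibration and pixel error.
- **Other things on the bench:** I did not measure them again at the end. The arm passed well above those on its route and felt no unexpected contact.

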